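# Lift the top bracket off a pile of castings and let it slide home in a sloping nest

### The arm

A 7-joint arm with a two-finger parallel gripper is mounted at the origin on a cart in front of the work surface, level with it; the furniture and walls round the work are solid. World frame = base frame: x ahead of the robot, y to its left, z up, the work surface at z = 0. Lengths are in mm, angles in rad, forces in N, time in s.
With the tool pointing down it reaches from about 400 to 875 mm from the base axis. Payload 4.4 kg.
Tool frame: the origin (TCP) lies on the centre line of the jaws, within the pads' length; the fingertips stand 19 mm ahead of it and the grasp point (between the pads) is the TCP; z points along the fingers, y is the line along which they close (so a half turn about z gives the same grasp; the last joint's range is limited). The gripper opens to 85 mm and grips with 20 to 120 N. Pads are 22 mm wide; open, the fingers measure 114 mm over their backs; the gripper's body (76 mm by 85 mm) begins 54 mm behind the grasp point. The pads swing forward as they close: fully open they stand 13 mm farther back than shut.
Start: joints at [1.156, 0.628, 0.038, 1.517, -0.027, 0.996, -0.02], TCP at [222.178, -610.864, 250.313] pointing down, gripper open.
Joint ranges: [-3.06, 3.06], [-0.37, 2.12], [-1.25, 1.32], [0.18, 2.47], [-1.1, 4.24], [0.23, 1.98], [-2.94, 2.94]. Speed limits (rad/s): [2.57, 2.57, 3.14, 3.14, 3.14, 3.14, 3.14].

### API

Orientations are given as [roll, pitch, yaw] about the fixed x, y, z axes, in that order (R = Rz(yaw) Ry(pitch) Rx(roll)).
In Python, from cell import ctrl, viewer, silhouettes gives the robot as it stands.
- The arm moves only by the shell command python3 -m creep 'ROWS'. ROWS is JSON, a list of rows, each an object with "jaw": the gripper command: -1 is shut, 1 is fully open, values between are in proportion; "xyz": the shift along the tool's x, y, z in mm, a list of three; "angular": the turn, a rotation vector about the tool's x, y, z in rad, a list of three. In form: [{"jaw": jaw, "xyz": [tx, ty, tz], "angular": [rx, ry, rz]}, ...]. A call has 1 to 12 rows; each row is the pose to reach, as a shift and turn from the pose commanded when the call began, along the tool's axes at that moment; what a row does not reach only later rows make up. A row lasts 1/8 s, in which the tool goes at most 62.5 mm and 10.7 degrees, less where a joint would pass 70% of its speed; a pose out of reach is approached as far as the arm can. A call with a gripper value outside its range is refused whole. The fingers move at their own pace and stop on an object; the grip force is fixed at half the most. Time passes only in rows, so rows that repeat a pose let the fingers close. It gives the time, the measured TCP pose, the force, the opening and the grip force at its end, in the units of the state.
- ctrl.read_state(): the state, without advancing time (a new reading comes with each control period).
- viewer.get_image(name): name is "side" or "top" or "wrist"; returns (picture, depth): 384x512x3 uint8, red, green, blue; 384x512 float32, mm along the optical axis (not along the pixel's ray), 0 where there is no reading.
- viewer.camera_model(name): a dict with "fx", "fy", "cx", "cy" (pixels), "T" (4x4, takes a point from camera to world coordinates). Camera axes: x right, y down, z forward; pixel columns grow to the right and rows downward; lengths in mm; the calibration is good to about 2 mm. A picture is of the moment at which its call begins: read the wrist's pose just before it. camera_model takes no time and is no camera call; for the wrist camera it gives the pose at the moment of the call.
- ctrl.finish_job(): hands the job in; it is judged then, once.
Trained networks look in the newest picture that a camera, given by its name, has taken for a name from the list of things; names that differ only in an ending like _2 or _b are one class to them, and where a whole thing is asked for, a point or a joint stands for the part that bears it (a point fixed in the world has none). Each returns a list of dicts, best first, with "score" (0 to 1); they miss things now and then, are a little off and sometimes report something else, mostly with a low value. They report only what shows in the picture. A call takes as long as a camera call. They do not tell look-alikes from the thing itself.
- silhouettes(camera, target): "pixels" (384x512 bool, what is visible of it) and "xy" ([column, row] in pixels, amid what is visible of it).
The state is a dict: "clock": time; "qpos": joint angles; "qd": joint speeds; "tau": joint torques, N m; "eef_pos": TCP position; "tool_rot": TCP orientation; "force": force on the tool from outside, world axes, zero at the start; "torque": the same for the moment, N m; "width": finger opening in mm; "gripper_force": force on a finger pad.
Only numpy, scipy, OpenCV 4.12 (cv2) and the standard library are available. Lean on these libraries where they do the work, as an engineer would, in place of code of your own. Each camera call takes 0.05 s, during which the arm holds its last target. There are 200 camera calls.

### The job

Lift the aluminium T-bracket that leans on top of the pile off it without shifting the housing and cover plate beneath. Set it flat on the white sloping plate while you still hold it, its long side along the longer of the two dark fences and a finger's width clear of both; then let go so that it slides by its own weight into the low corner and comes to rest against both fences. Leave the tape roll, the small gauge box beside it and the upright marker where they are.

Things in the scene. Friction and masses are not known exactly. Their poses are not given: they have to be found in the camera images.
- bracket_centre (a point): centre of a loose aluminium T-bracket, 22 mm above its underside. Base 110 (x) x 80 (y) x 6 mm; across its middle an upright rib 10 mm thick (x), 60 wide (y), its top 22 mm above this point. z points up the rib; turned half round it is the same. 0.25 kg. It starts leaning 26 degrees, so the rib is gripped squarely only by a tool tilted alike, closing along x
- housing: loose blue housing casting, 68 x 100 x 40 mm (x, y, z), 0.6 kg, origin at the centre of its underside. It stands on the far half of the cover plate; the bracket's underside lies on its near top edge
- cover_plate: loose dark steel plate, 170 x 120 x 8 mm (x, y, z), 0.8 kg, origin at the centre of its underside, flat on the bench under the housing; the bracket's low (-x) edge stands on it
- nest_plate: white slick sloping plate, fixed on posts; a released bracket slides down it. Origin: the locating corner on its upper surface, between the fences, its lowest point, 34 mm up. x (175 mm) and y (115 mm) run uphill along the two fences, z is its normal, 28 degrees from vertical. Dark fences: 10 mm high, 8 mm thick, outside the lines x = 0 and y = 0; the two other sides are open
- nest_home (a point): where bracket_centre is when the bracket is home: 55 mm along x, 40 mm along y and 22 mm along z from the origin of nest_plate, same axes; the bracket's x then lies along this x, either way round
- tape_roll: yellow tape roll lying flat, 97 mm across, 19 mm high, origin at the centre of its underside; bystander
- gauge_box: small red and grey gauge box, 36 x 46 x 16 mm, origin at the centre of its underside; bystander
- marker: red paint marker standing on end, 19 mm thick, 134 mm high, origin at the centre of its underside; bystander
Mind the look-alikes: they are no part of the job. Of the things shaped like the housing, the blue one is meant. Of the things shaped like the part that bears bracket_centre, the aluminium one is meant.

How it is judged (in metres and radians):
On the way, in this order (a step that is already met when the one before it is completed fails the run):
1. the bracket is lifted clear of the pile: it touches neither housing nor cover plate and its centre is at least 90 mm above the bench (contact force between bracket and housing below 0.05 N and contact force between bracket and cover_plate below 0.05 N and height (world z) of bracket_centre above 0.09 m), for 0.1 s.
2. the bracket, still held, touches the sloping plate, lying within 6 degrees of flat and with its base at least 3 mm clear of both fences (contact force between bracket and nest_plate above 0.1 N and contact force between bracket and the fingers above 1 N and angle between the z axis of bracket_centre and the z axis of nest_plate, either way round below 0.105 rad and x of bracket_centre in the frame of nest_plate above 0.058 m and y of bracket_centre in the frame of nest_plate above 0.043 m), for 0.05 s.
At the end, for the whole second after the job is handed in: Bracket released at rest in the low corner: centre within 4 mm of nest_home, flat within 2.8 and square within 2.2 degrees. Housing and cover plate within 12 mm of their starts, housing flat; tape roll, gauge box and marker within 20 mm, marker upright (distance between bracket_centre and nest_home below 0.004 m and angle between the z axis of bracket_centre and the z axis of nest_plate, either way round below 0.05 rad and angle between the x axis of bracket_centre and the x axis of nest_plate, either way round below 0.04 rad and linear speed of bracket below 0.01 m/s and distance of each of housing, cover_plate from where it was at the start of the episode below 0.012 m and angle between housing's own z axis and vertical below 0.05 rad and distance of each of tape_roll, gauge_box, marker from where it was at the start of the episode below 0.02 m and angle between marker's own z axis and vertical below 0.2 rad); the robot touches nothing.
It fails at once if the housing or the cover plate is dragged more than 12 mm (distance of any of housing, cover_plate from where it was at the start of the episode above 0.012 m).
It fails at once if the housing is tipped (angle between housing's own z axis and vertical above 0.2 rad).
It fails at once if the tape roll, gauge box or marker is moved more than 20 mm, or the marker tipped (distance of any of tape_roll, gauge_box, marker from where it was at the start of the episode above 0.02 m or angle between marker's own z axis and vertical above 0.2 rad).
It also fails if it takes over 48 s, if anything falls off the work surface, if the arm or the gripper's body presses on something with over 40 N, if the wrist force passes 120 N, or if a joint passes its speed limit or range.

## Working session

There is one attempt and no reset: what is moved stays moved. The work goes in short steps, Python scripts to look and compute and a shell command to move; the robot and the scene stay as the last step left them, time stands still between calls to the robot, and variables do not carry over. Pictures are saved under pics/ and viewed, at most 10 in all, crops included, and the job is handed in when it is done.

```bash
ls; mkdir -p pics; cat > h.py <<'E'
import numpy as np, cv2
from scipy.spatial.transform import Rotation as R
from cell import ctrl, viewer, silhouettes
def cloud(name, d):
    m=viewer.camera_model(name); v,u=np.mgrid[:384,:512]
    p=np.stack([(u-m['cx'])/m['fx']*d,(v-m['cy'])/m['fy']*d,d],-1)
    T=np.array(m['T']); return p@T[:3,:3].T+T[:3,3]
E
python3 - <<'E'
from h import *
ims=[]
for n in('side','top'):
    p,d=viewer.get_image(n); np.savez(f'{n}.npz',p=p,d=d,c=cloud(n,d)); 
    cv2.imwrite(f'pics/{n}0.png',p[...,::-1])
    for t in('bracket_centre','housing','cover_plate','nest_plate','tape_roll','gauge_box','marker'):
        for s in silhouettes(n,t):
            c=cloud(n,d)[s['pixels']&(d>0)]
            print(n,t,round(s['score'],2),np.round(s['xy']),s['pixels'].sum(),np.round(np.median(c,0)) if len(c) else None, np.round(c.min(0)),np.round(c.max(0)))
            np.save(f'm_{n}_{t}_{int(s["xy"][0])}_{int(s["xy"][1])}.npy',s['pixels'])
s=ctrl.read_state(); print(s)
E
```

```text
pics
side housing 0.65 [275. 231.] 74 [476. -40.  17.] [462. -90.  -1.] [488. -12.  21.]
side nest_plate 0.65 [312. 250.] 1959 [ 536. -244.   79.] [ 446. -305.    5.] [678. -91. 132.]
side tape_roll 0.46 [276. 229.] 46 [476. -43.  17.] [465. -88.   3.] [487. -21.  20.]
side marker 0.8 [336. 300.] 235 [ 529. -465.   80.] [ 520. -470.   -1.] [ 542. -451.  135.]
top bracket_centre 0.92 [120. 226.] 592 [350. 651.   8.] [289. 590.  -5.] [411. 715.  53.]
top bracket_centre 0.58 [222. 188.] 502 [489. 238.  47.] [441. 200.   9.] [535. 277.  78.]
top housing 0.67 [187. 224.] 486 [337. 393.  41.] [290. 359.  -8.] [387. 443.  52.]
top housing 0.59 [230. 170.] 341 [561. 229.  49.] [521. 183.  26.] [589. 281.  61.]
top housing 0.4 [346. 175.] 1425 [ 539. -237.   83.] [ 447. -301.   27.] [ 626. -176.  133.]
top cover_plate 0.76 [229. 203.] 258 [442. 234.   9.] [421. 182.  -1.] [499. 299.  20.]
top nest_plate 0.74 [348. 177.] 1477 [ 539. -238.   82.] [ 447. -324.   -7.] [ 635. -176.  133.]
top tape_roll 0.74 [287. 198.] 223 [443. -40.  19.] [396. -95.  -2.] [488.   0.  32.]
top gauge_box 0.56 [273.
[... 227 characters left out ...]
627. -175.  133.]
{'clock': 0.8, 'qpos': array([ 1.15616764,  0.6283633 ,  0.0385055 ,  1.51742003, -0.02699694,
        0.99628534, -0.01998183]), 'qd': array([-0.00021102, -0.00020613, -0.00037343, -0.00022034, -0.00142554,
       -0.0003205 , -0.00060666]), 'tau': array([-1.64206776e-04, -5.63209069e+01,  1.22522481e+00, -1.93775189e+01,
        1.08571167e-02,  1.39736967e-03,  1.49207102e-05]), 'eef_pos': array([ 222.19279331, -610.85546028,  250.33090362]), 'tool_rot': array([ 3.14155093e+00, -3.27550228e-05,  3.48818612e-01]), 'force': array([0.62019918, 0.1466718 , 0.07104015]), 'torque': array([ 0.00493747, -0.04231687, -0.00846405]), 'gripper_force': 0.0, 'width': 85.6227427885837}
```

```bash
python3 - <<'E'
from h import *
a=np.load('top.npz')['p'][...,::-1]; 
cv2.imwrite('pics/v1.png',cv2.resize(a[120:300,80:440],None,fx=2.2,fy=2.2,interpolation=cv2.INTER_CUBIC))
b=np.load('side.npz')['p'][...,::-1]
cv2.imwrite('pics/v2.png',cv2.resize(b,(768,576),interpolation=cv2.INTER_CUBIC))
E
```

```text
(no output)
```

View pics/v1.png

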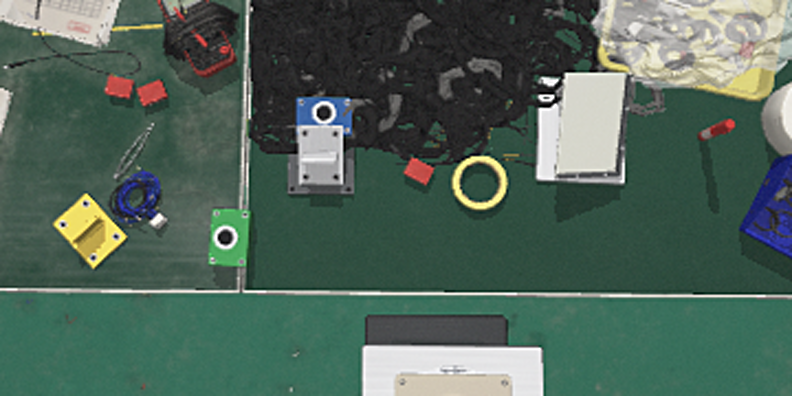

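View pics/v2.png

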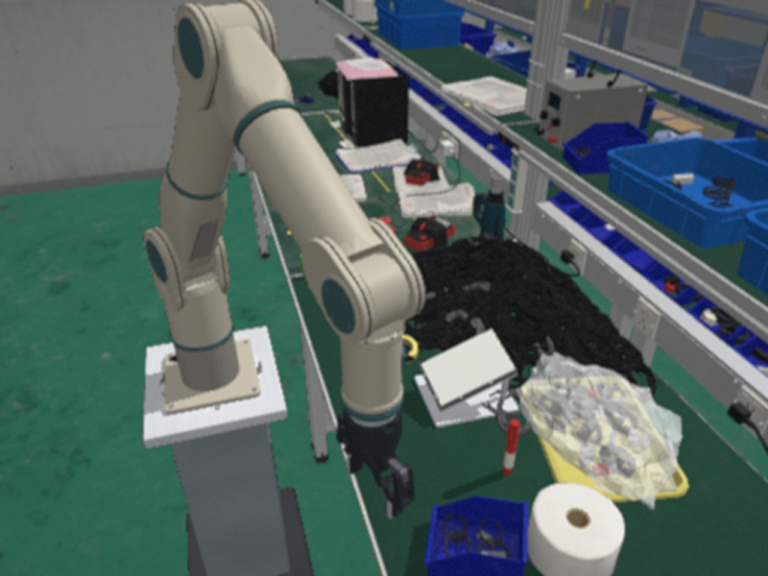

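Top view crop: aluminium bracket at about (224,190), leaning on the blue housing (227,171) with the dark cover plate beneath. The look-alikes are the yellow T-bracket (120,226) and the green housing (184,227). The nest is at (348,177), with the tape roll (298,203), gauge box (270,198) and marker (406,179). In the side view the gripper hangs over the right side of the bench, and the nest and marker stand clear of it. I choose the aluminium bracket at (224,190).

```bash
cat >> h.py <<'E'
def plane(P,it=300,tol=2.0,s=0,ok=None):
    r=np.random.default_rng(s); best=None
    for _ in range(it):
        q=P[r.choice(len(P),3,False)]; n=np.cross(q[1]-q[0],q[2]-q[0])
        if np.linalg.norm(n)<50: continue
        n/=np.linalg.norm(n); n*=np.sign(n[2]+1e-9)
        if ok and not ok(n): continue
        i=abs((P-q[0])@n)<tol
        if best is None or i.sum()>best.sum(): best=i
    c=P[best].mean(0); n=np.linalg.svd(P[best]-c,full_matrices=False)[2][2]; n*=np.sign(n[2])
    return n,c,best
E
python3 - <<'E'
from h import *
import glob
f=np.load('top.npz'); c=f['c'];d=f['d']
print(viewer.camera_model('top')['fx'],np.round(viewer.camera_model('top')['T'],2).tolist())
m=np.load('m_top_nest_plate_348_177.npy')&(d>0)
P=c[m]; n,o,i=plane(P); Q=P[i]
print('n',n,'tilt',np.degrees(np.arccos(n[2])),i.sum(),len(P)); 
print(np.round(Q.min(0)),np.round(Q.max(0)))
h=cv2.minAreaRect(Q[:,:2].astype(np.float32)); print(h,cv2.boxPoints(h))
m=np.load('m_top_bracket_centre_222_188.npy')&(d>0)
P=c[m]; n,o,i=plane(P); print('br',n,np.degrees(np.arccos(n[2])),o,i.sum(),len(P))
T=viewer.camera_model('wrist');s=ctrl.read_state();Rt=R.from_euler('xyz',s['tool_rot']).as_matrix()
W=np.array(T['T']); print('cam in tool',np.round(Rt.T@(W[:3,3]-s['eef_pos']),1),np.round(Rt.T@W[:3,:3],3),T['fx'])
# height map around
for y in range(-340,320,60): print(y,[int(np.median(z)) if len(z:=c[(d>0)&(abs(c[...,0]-x)<15)&(abs(c[...,1]-y)<15)][:,2]) else None for x in range(400,860,40)])
E
```

```text
392.56508827512056 [[0.01, -0.99, 0.13, 287.75], [-1.0, -0.01, -0.01, 99.5], [0.01, -0.13, -0.99, 1563.9], [0.0, 0.0, 0.0, 1.0]]Traceback (most recent call last):
  File "<stdin>", line 5, in <module>
    fid = stack.enter_context(open(os.fspath(file), "rb"))
                              ~~~~^^^^^^^^^^^^^^^^^^^^^^^
FileNotFoundError: [Errno 2] No such file or directory: 'm_top_nest_plate_348_177.npy'
```

```bash
python3 - <<'E'
from h import *
import glob
f=np.load('top.npz'); c=f['c'];d=f['d']
m=np.load(glob.glob('m_top_nest_plate_3*.npy')[0])&(d>0)
P=c[m]; n,o,i=plane(P); Q=P[i]
print('n',n,'tilt',np.degrees(np.arccos(n[2])),i.sum(),len(P)); 
print(np.round(Q.min(0)),np.round(Q.max(0)))
h=cv2.minAreaRect(Q[:,:2].astype(np.float32)); print(h,cv2.boxPoints(h))
m=np.load(glob.glob('m_top_bracket_centre_22*.npy')[0])&(d>0)
P=c[m]; n,o,i=plane(P); print('br',n,np.degrees(np.arccos(n[2])),o,i.sum(),len(P))
T=viewer.camera_model('wrist');s=ctrl.read_state();Rt=R.from_euler('xyz',s['tool_rot']).as_matrix()
W=np.array(T['T']); print('cam in tool',np.round(Rt.T@(W[:3,3]-s['eef_pos']),1),np.round(Rt.T@W[:3,:3],3),T['fx'])
for y in range(-340,320,60): print(y,[int(np.median(z)) if len(z:=c[(d>0)&(abs(c[...,0]-x)<15)&(abs(c[...,1]-y)<15)][:,2]) else None for x in range(400,860,40)])
E
```

```text
n [-0.36484849 -0.30095658  0.88108497] tilt 28.226479493916262 632 1475
[ 449. -293.   37.] [ 626. -176.  133.]
((538.114501953125, -234.29525756835938), (112.86348724365234, 180.48760986328125), 87.68243408203125) [[ 445.66254 -287.03156]
 [ 626.0025  -294.33014]
 [ 630.56647 -181.55896]
 [ 450.2265  -174.26038]]
br [-0.46508325 -0.00693248  0.8852398 ] 27.718953976104864 [489.59396204 238.04813659  40.81202584] 202 500
cam in tool [  72.7    0.7 -124.5] [[ 0.    -0.959 -0.283]
 [ 1.    -0.     0.001]
 [-0.001 -0.283  0.959]] 312.4188347691246
-340 [0, 0, 0, 0, 1, 7, 875, 84, 89, 98, 88, 73]
-280 [0, 3, 46, 63, 78, 94, 899, 74, 88, 73, 53, 25]
-220 [1, 4, 63, 81, 98, 114, 899, 925, 6, 12, 32, 29]
-160 [1, 0, 9, 8, 7, 12, 899, 925, 38, 54, 52, 53]
-100 [-1, 4, 2, 1, 13, 20, 898, 925, 50, 60, 83, 78]
-40 [4, 1, 10, 10, 16, 23, 899, 925, 71, 89, 96, 81]
20 [1, 0, 6, 13, 17, 29, 898, 925, 71, 79, 106, 109]
80 [0, 1, 15, 16, 21, 49, 898, 925, 69, 93, 109, 116]
140 [1, 0, 1, 23, 35, 48, 898, 898, 896, 83, 96, 95]
200 [1, 11, 29, 49, 49, 44, 899, 925, 59, 72, 95, 89]
260 [1, 15, 51, 55, 49, 40, 899, 925, 51, 59, 68, 86]
```

```bash
python3 -m creep '[{"jaw":1,"xyz":[43,-27,-40],"angular":[0,0,-0.12]},{"jaw":1,"xyz":[90,-55,-80],"angular":[0,0,-0.3]},{"jaw":1,"xyz":[140,-85,-80],"angular":[0,0,-0.45]},{"jaw":1,"xyz":[190,-117,-80],"angular":[0,0,-0.6]},{"jaw":1,"xyz":[240,-148,-80],"angular":[0,0,-0.75]},{"jaw":1,"xyz":[290,-179,-80],"angular":[0,0,-0.9]},{"jaw":1,"xyz":[340,-210,-80],"angular":[0,0,-1.05]},{"jaw":1,"xyz":[390,-240,-80],"angular":[0,0,-1.222]},{"jaw":1,"xyz":[430,-265,-80],"angular":[0,0,-1.222]},{"jaw":1,"xyz":[430,-265,-80],"angular":[0,0,-1.222]},{"jaw":1,"xyz":[430,-265,-80],"angular":[0,0,-1.222]}]'
python3 - <<'E'
from h import *
s=ctrl.read_state();print(s['clock'],s['eef_pos'],s['tool_rot'])
p,d=viewer.get_image('wrist'); c=cloud('wrist',d); np.savez('w1.npz',p=p,d=d,c=c)
cv2.imwrite('pics/w1.png',p[...,::-1])
m=silhouettes('wrist','nest_plate')
for s in m: print(s['score'],s['xy'],s['pixels'].sum())
np.save('w1m.npy',m[0]['pixels'])
E
```

```text
clock: 2.17
eef_pos: [535.2, -215.6, 330.2]
tool_rot: [-3.141, 0.001, 1.57]
force: [0.5, -0.4, 0.1]
width: 85.1
gripper_force: 0.0
2.175 [ 535.21435383 -215.62168466  330.16996943] [-3.14072555e+00  8.93585913e-04  1.57032696e+00]
0.87 [254.1, 167.7] 13394
```

View pics/w1.png

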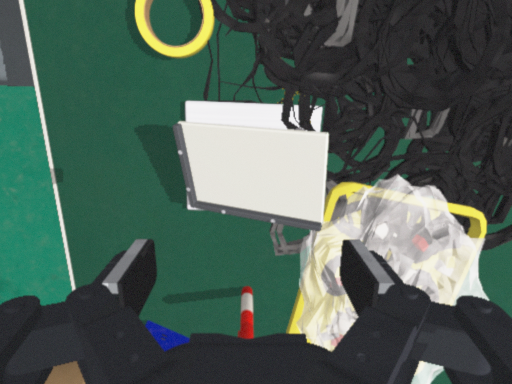

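The wrist view shows the white slope with its dark short fence on the left (col ~183) and the long fence along the bottom (from (193,203) to (320,225)). The low corner is at about (193,202). I'll fit the plane and the fence lines.

```bash
python3 - <<'E'
from h import *
f=np.load('w1.npz');p,d,c=f['p'],f['d'],f['c']; m=np.load('w1m.npy')&(d>0)
g=p.min(-1); P=c[m&(g>150)]; n,o,i=plane(P,tol=1.5); print(n,np.degrees(np.arccos(n[2])),i.sum(),len(P))
cm=viewer.camera_model('wrist');T=np.array(cm['T'])
# all bright pixels near the plane, re-projected by ray-plane intersection
v,u=np.nonzero(cv2.dilate(m.astype(np.uint8),np.ones((5,5)))&(g>130)&(abs((c-o)@n)<4))
ray=np.stack([(u-cm['cx'])/cm['fx'],(v-cm['cy'])/cm['fy'],np.ones(len(u))],-1)@T[:3,:3].T
X=T[:3,3]+ray*(((o-T[:3,3])@n)/(ray@n))[:,None]
ex=np.array([1,0,0])-n*n[0]; ex/=np.linalg.norm(ex); ey=np.cross(n,ex)
q=np.stack([(X-o)@ex,(X-o)@ey],-1).astype(np.float32)
box=cv2.minAreaRect(q); print(box)
B=np.array(box[1]); 
# robust: edge lines by percentiles
def line(a,b,lo,side):
    bins=np.arange(np.percentile(a,6),np.percentile(a,94),4); r=[]
    for s in bins:
        k=abs(a-s)<2
        if k.sum()>5: r.append((s,b[k].min() if side<0 else b[k].max()))
    r=np.array(r); k=np.ones(len(r),bool)
    for _ in range(4):
        pf=np.polyfit(r[k,0],r[k,1],1); e=abs(r[:,1]-np.polyval(pf,r[:,0])); k=e<2
    return pf,k.mean()
for nm,a,b,sd in(('y0',q[:,0],q[:,1],-1),('y1',q[:,0],q[:,1],1),('x0',q[:,1],q[:,0],-1),('x1',q[:,1],q[:,0],1)):
    print(nm,line(a,b,0,sd))
l0=line(q[:,0],q[:,1],0,-1)[0];l2=line(q[:,1],q[:,0],0,-1)[0]
# y=l0[0]x+l0[1]; x=l2[0]y+l2[1]
y=(l0[0]*l2[1]+l0[1])/(1-l0[0]*l2[0]); x=l2[0]*y+l2[1]
O=o+ex*x+ey*y
ang=(np.arctan(l0[0])-np.arctan(l2[0]))/2; th=np.arctan(l0[0]);print('ang long',np.degrees(th),'short',np.degrees(-np.arctan(l2[0])))
X_=ex*np.cos(th)+ey*np.sin(th);Y_=np.cross(n,X_)
print('corner',O,'X',X_,'Y',Y_)
np.savez('nest.npz',O=O,A=np.stack([X_,Y_,n],1))
E
```

```text
[-0.36842534 -0.29309827  0.88224496] 28.085631172886654 10961 11595
((-8.168807983398438, -7.570228576660156), (180.52362060546875, 123.71520233154297), 4.904129505157471)
y0 (array([  0.08242474, -64.52282584]), np.float64(1.0))
y1 (array([ 0.08641429, 54.50686751]), np.float64(1.0))
x0 (array([-8.42950809e-02, -9.57713844e+01]), np.float64(0.9629629629629629))
x1 (array([-7.95698445e-02,  8.12789830e+01]), np.float64(1.0))
ang long 4.711938293627457 short 4.818361367740099
corner [ 462.83932878 -289.24052979   33.85748075] X [ 0.92651537 -0.03780622  0.37435272] Y [-0.07636779  0.95533454  0.28548882]
```

```bash
python3 -m creep '[{"jaw":1,"xyz":[50,-10,0],"angular":[0,0,0]},{"jaw":1,"xyz":[110,-25,0],"angular":[-0.05,0,0]},{"jaw":1,"xyz":[165,-40,10],"angular":[-0.1,0,0]},{"jaw":1,"xyz":[220,-55,25],"angular":[-0.18,0,0]},{"jaw":1,"xyz":[275,-70,45],"angular":[-0.26,0,0]},{"jaw":1,"xyz":[330,-85,65],"angular":[-0.34,0,0]},{"jaw":1,"xyz":[380,-100,85],"angular":[-0.42,0,0]},{"jaw":1,"xyz":[420,-110,105],"angular":[-0.454,0,0]},{"jaw":1,"xyz":[445,-115,120],"angular":[-0.454,0,0]},{"jaw":1,"xyz":[454,-116,130],"angular":[-0.454,0,0]},{"jaw":1,"xyz":[454,-116,130],"angular":[-0.454,0,0]},{"jaw":1,"xyz":[454,-116,130],"angular":[-0.454,0,0]}]'
python3 - <<'E'
from h import *
s=ctrl.read_state();print(s['clock'],s['eef_pos'],s['tool_rot'],s['qpos'])
p,d=viewer.get_image('wrist'); c=cloud('wrist',d); np.savez('w2.npz',p=p,d=d,c=c)
cv2.imwrite('pics/w2.png',p[...,::-1])
for t in('bracket_centre','housing','cover_plate'):
  m=silhouettes('wrist',t)
  for s in m: print(t,s['score'],s['xy'],s['pixels'].sum())
  if m: np.save(f'w2_{t}.npy',m[0]['pixels'])
E
```

```text
clock: 3.78
eef_pos: [418.9, 241.1, 199.4]
tool_rot: [2.689, 0.001, 1.575]
force: [0.0, -0.3, 0.4]
width: 85.2
gripper_force: 0.0
3.775 [418.89438264 241.06097054 199.40571813] [2.68887560e+00 6.18551482e-04 1.57527713e+00] [-0.88761526  0.40579748  0.12245537  2.35413205  1.37535813  0.26967708
 -2.10216748]
bracket_centre 0.88 [233.4, 171.6] 9002
housing 0.76 [62.3, 14.1] 3365
housing 0.67 [305.8, 170.5] 3394
cover_plate 0.59 [178.3, 149.2] 4289
```

View pics/w2.png

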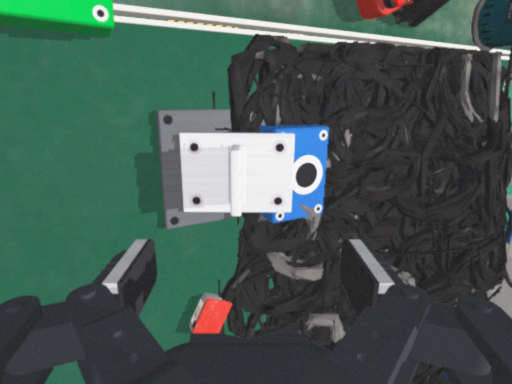

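The close wrist view confirms the choice: aluminium bracket with base at cols 181–295, rows 133–213 and rib at (238,180). It leans on the blue housing (305,170), with the dark plate beneath at (178,165). The green look-alike is up at the left (60,14). I'll fit its pose now.

```bash
cat > fit.py <<'E'
from h import *
def fitbr(f,m):
    p,d,c=f['p'],f['d'],f['c']; g=p.min(-1)
    P=c[cv2.erode(m.astype(np.uint8),np.ones((5,5))).astype(bool)&(d>0)]
    n,o,i=plane(P,tol=1.5,ok=lambda n:n[2]>.7)
    h=(P-o)@n; print('n',n,'tilt',np.degrees(np.arccos(n[2])),i.sum(),len(P),'rib top above base',np.percentile(h,[97,99.5]))
    mm=m&(d>0)
    Q=c[mm]; k=abs((Q-o)@n)<3; Q=Q[k]
    ex=np.array([1,0,0])-n*n[0]; ex/=np.linalg.norm(ex); ey=np.cross(n,ex)
    q=np.stack([(Q-o)@ex,(Q-o)@ey],-1).astype(np.float32); b=cv2.minAreaRect(q)
    t=b[2] if b[1][0]>b[1][1] else b[2]-90
    print('rect',b,'yaw',t)
    t=np.radians(t);C=o+ex*b[0][0]+ey*b[0][1]+n*16
    X=ex*np.cos(t)+ey*np.sin(t); A=np.stack([X,np.cross(n,X),n],1)
    r=P[h>32]; rc=(r-C)@A; print('rib in br frame',np.percentile(rc,[5,50,95],axis=0).round(1).tolist())
    return C,A
E
python3 - <<'E'
from fit import *
C,A=fitbr(np.load('w2.npz'),np.load('w2_bracket_centre.npy'))
print('C',C,A.round(3).tolist()); np.savez('br.npz',C=C,A=A)
f=np.load('w2.npz');m=np.load('w2_housing.npy')
s=ctrl.read_state();Rt=R.from_euler('xyz',s['tool_rot'])
# goal tool: z=-n, y=X
G=np.stack([A[:,1],A[:,0],-A[:,2]],1)
for off in (50,10,7):
    t=C+A[:,2]*off
    print(off,t,'shift',Rt.inv().apply(t-s['eef_pos']).round(1),'rot',(Rt.inv()*R.from_matrix(G)).as_rotvec().round(3))
E
```

```text
n [-0.43811571  0.00242246  0.89891532] tilt 25.984144596560043 6761 8152 rib top above base [38.00640445 38.89818096]
rect ((-0.1414947509765625, -2.8626976013183594), (80.08474731445312, 110.21476745605469), 89.73310852050781) yaw -0.2668914794921875
rib in br frame [[-4.2, -22.3, 19.8], [0.2, 4.5, 21.6], [4.6, 27.8, 23.0]]
C [480.35920496 236.39349347  53.34105957] [[0.899, 0.004, -0.438], [-0.003, 1.0, 0.002], [0.438, -0.001, 0.899]]
50 [458.45341944 236.51461645  98.28682567] shift [ -0.8 -11.1 108.8] rot [ 0.001 -0.001  0.   ]
10 [475.97804786 236.41771806  62.33021279] shift [ -0.8 -11.2 148.8] rot [ 0.001 -0.001  0.   ]
7 [477.29239499 236.41045068  59.63346683] shift [ -0.8 -11.2 151.8] rot [ 0.001 -0.001  0.   ]
```

```bash
python3 -m creep '[{"jaw":1,"xyz":[-1,-5,40],"angular":[0,0,0]},{"jaw":1,"xyz":[-1,-11,80],"angular":[0,0,0]},{"jaw":1,"xyz":[-1,-11,109],"angular":[0,0,0]},{"jaw":1,"xyz":[-1,-11,109],"angular":[0,0,0]},{"jaw":1,"xyz":[-1,-11,109],"angular":[0,0,0]}]'
python3 - <<'E'
from fit import *
f=np.load('br.npz');C,A=f['C'],f['A']
s=ctrl.read_state();Rt=R.from_euler('xyz',s['tool_rot']);G=np.stack([A[:,1],A[:,0],-A[:,2]],1)
print(s['qpos'])
t=C+A[:,2]*10
print('shift',Rt.inv().apply(t-s['eef_pos']).round(1),'rot',(Rt.inv()*R.from_matrix(G)).as_rotvec().round(3))
E
```

```text
clock: 4.6
eef_pos: [458.2, 236.7, 98.8]
tool_rot: [2.687, 0.0, 1.568]
force: [0.7, 0.5, 0.7]
width: 85.5
gripper_force: 0.0
[-0.66527088  0.66669067 -0.07777592  2.35393316  2.14464934  0.41151133
 -2.8440387 ]
shift [-0.2 -0.  40.6] rot [ 0.002 -0.001  0.001]
```

q7 is at -2.84, close to its limit, so I'll use the equivalent half-turned grasp. First a small probe for the sign.

```bash
python3 -m creep '[{"jaw":1,"xyz":[0,0,-15],"angular":[0,0,0.15]},{"jaw":1,"xyz":[0,0,-20],"angular":[0,0,0.15]}]'
python3 -c "
from h import *
print(ctrl.read_state()['qpos'].round(3))"
```

```text
clock: 4.85
eef_pos: [449.2, 238.8, 118.7]
tool_rot: [2.688, -0.068, 1.437]
force: [-0.6, -0.0, 0.1]
width: 85.2
gripper_force: 0.0
[-0.661  0.616 -0.109  2.363  2.032  0.408 -2.89 ]
```

```bash
python3 -m creep '[{"jaw":1,"xyz":[0,0,0],"angular":[0,0,-0.18]},{"jaw":1,"xyz":[0,0,0],"angular":[0,0,-0.36]},{"jaw":1,"xyz":[0,0,0],"angular":[0,0,-0.54]},{"jaw":1,"xyz":[0,0,0],"angular":[0,0,-0.72]},{"jaw":1,"xyz":[0,0,0],"angular":[0,0,-0.9]},{"jaw":1,"xyz":[0,0,0],"angular":[0,0,-1.08]},{"jaw":1,"xyz":[0,0,0],"angular":[0,0,-1.26]},{"jaw":1,"xyz":[0,0,0],"angular":[0,0,-1.44]},{"jaw":1,"xyz":[0,0,0],"angular":[0,0,-1.62]}]'
python3 -m creep '[{"jaw":1,"xyz":[0,0,0],"angular":[0,0,-0.18]},{"jaw":1,"xyz":[0,0,0],"angular":[0,0,-0.36]},{"jaw":1,"xyz":[0,0,0],"angular":[0,0,-0.54]},{"jaw":1,"xyz":[0,0,0],"angular":[0,0,-0.72]},{"jaw":1,"xyz":[0,0,0],"angular":[0,0,-0.9]},{"jaw":1,"xyz":[0,0,0],"angular":[0,0,-1.08]},{"jaw":1,"xyz":[0,0,0],"angular":[0,0,-1.26]},{"jaw":1,"xyz":[0,0,0],"angular":[0,0,-1.44]},{"jaw":1,"xyz":[0,0,0],"angular":[0,0,-1.62]},{"jaw":1,"xyz":[0,0,0],"angular":[0,0,-1.67]},{"jaw":1,"xyz":[0,0,0],"angular":[0,0,-1.67]},{"jaw":1,"xyz":[0,0,0],"angular":[0,0,-1.67]}]'
cat > goal.py <<'E'
from fit import *
f=np.load('br.npz');C,A=f['C'],f['A']
s=ctrl.read_state();Rt=R.from_euler('xyz',s['tool_rot']);G=np.stack([-A[:,1],-A[:,0],-A[:,2]],1)
print(s['qpos'].round(3))
t=C+A[:,2]*10
print('shift',Rt.inv().apply(t-s['eef_pos']).round(1),'rot',(Rt.inv()*R.from_matrix(G)).as_rotvec().round(3))
E
python3 goal.py
python3 - <<'E'
from fit import *
p,d=viewer.get_image('wrist'); c=cloud('wrist',d); cv2.imwrite('pics/w3.png',p[...,::-1])
m=silhouettes('wrist','bracket_centre'); print([(x['score'],x['xy']) for x in m])
C,A=fitbr(dict(p=p,d=d,c=c),m[0]['pixels']); print(C,A.round(3).tolist())
E
```

```text
clock: 5.98
eef_pos: [449.0, 238.9, 117.5]
tool_rot: [3.094, 0.454, 3.039]
force: [-0.6, 0.7, -0.1]
width: 85.7
gripper_force: 0.0
clock: 7.48
eef_pos: [449.0, 238.6, 116.5]
tool_rot: [-2.686, 0.002, -1.572]
force: [-0.1, 0.2, 0.3]
width: 85.5
gripper_force: 0.0
[-0.937  0.644  0.292  2.37   2.58   0.234 -0.162]
shift [ 2.3 -0.4 60.5] rot [-0.002  0.004  0.002]
[(0.66, [249.2, 194.8])]
n [-0.43704598  0.00165753  0.89943764] tilt 25.915754346707004 12874 15500 rib top above base [38.04931795 38.79033426]
rect ((0.4567298889160156, 3.3525733947753906), (79.99884033203125, 110.31057739257812), 89.88636779785156) yaw -0.1136322021484375
rib in br frame [[-4.5, -28.2, 19.8], [-0.2, -4.7, 21.7], [4.4, 23.0, 22.8]]
[479.74422095 237.64427854  52.44163472] [[0.899, 0.002, -0.437], [-0.001, 1.0, 0.002], [0.437, -0.001, 0.899]]
```

```bash
python3 -m creep '[{"jaw":1,"xyz":[2,0,20],"angular":[0,0,0]},{"jaw":1,"xyz":[2,0,40],"angular":[0,0,0]},{"jaw":1,"xyz":[2,0,55],"angular":[0,0,0]},{"jaw":1,"xyz":[2,0,60],"angular":[0,0,0]},{"jaw":1,"xyz":[2,0,60],"angular":[0,0,0]},{"jaw":1,"xyz":[2,0,60],"angular":[0,0,0]}]'
python3 goal.py
```

```text
clock: 8.32
eef_pos: [475.1, 236.2, 62.0]
tool_rot: [-2.687, 0.001, -1.572]
force: [0.0, 0.2, -0.3]
width: 85.3
gripper_force: 0.0
[-0.808  0.773  0.175  2.334  2.641  0.351 -0.201]
shift [-0.2 -1.   0.1] rot [-0.001  0.003  0.002]
```

```bash
python3 -m creep '[{"jaw":0.4,"xyz":[0,0,0],"angular":[0,0,0]},{"jaw":0,"xyz":[0,0,0],"angular":[0,0,0]},{"jaw":-0.3,"xyz":[0,0,0],"angular":[0,0,0]},{"jaw":-0.6,"xyz":[0,0,0],"angular":[0,0,0]},{"jaw":-0.8,"xyz":[0,0,0],"angular":[0,0,0]},{"jaw":-1,"xyz":[0,0,0],"angular":[0,0,0]},{"jaw":-1,"xyz":[0,0,0],"angular":[0,0,0]},{"jaw":-1,"xyz":[0,0,0],"angular":[0,0,0]},{"jaw":-1,"xyz":[0,0,0],"angular":[0,0,0]},{"jaw":-1,"xyz":[0,0,0],"angular":[0,0,0]}]'; python3 goal.py
```

```text
clock: 9.57
eef_pos: [475.0, 236.1, 61.5]
tool_rot: [-2.688, 0.001, -1.572]
force: [-2.8, 0.3, 1.8]
width: 8.9
gripper_force: 58.8
[-0.807  0.774  0.175  2.334  2.641  0.351 -0.201]
shift [-0.3 -1.2 -0.3] rot [-0.     0.002  0.002]
```

```bash
python3 -m creep '[{"jaw":-1,"xyz":[0,-2,-4],"angular":[0,0,0]},{"jaw":-1,"xyz":[0,-6,-12],"angular":[0,0,0]},{"jaw":-1,"xyz":[0,-12,-25],"angular":[0,0,0]},{"jaw":-1,"xyz":[0,-22,-45],"angular":[0,0,0]},{"jaw":-1,"xyz":[0,-33,-68],"angular":[0,0,0]},{"jaw":-1,"xyz":[0,-44,-90],"angular":[0,0,0]},{"jaw":-1,"xyz":[0,-44,-90],"angular":[0,0,0]},{"jaw":-1,"xyz":[0,-44,-90],"angular":[0,0,0]}]'; python3 goal.py
cat > tgt.py <<'E'
import sys
from h import *
# world target x y z, tilt direction components of tool z (zx,zy), yaw of tool x (deg)
x,y,z,a,b,yaw=map(float,sys.argv[1:7])
s=ctrl.read_state();Rt=R.from_euler('xyz',s['tool_rot'])
zt=np.array([a,b,-np.sqrt(1-a*a-b*b)]); yaw=np.radians(yaw)
xt=np.array([np.cos(yaw),np.sin(yaw),0]); xt-=zt*(zt@xt); xt/=np.linalg.norm(xt)
G=R.from_matrix(np.stack([xt,np.cross(zt,xt),zt],1))
print('shift',Rt.inv().apply(np.array([x,y,z])-s['eef_pos']).round(),'rot',(Rt.inv()*G).as_rotvec().round(3))
E
python3 tgt.py 540 120 260 0.3 -0.3 -150; python3 tgt.py 540 120 260 0.3 -0.3 -180
```

```text
clock: 10.58
eef_pos: [475.9, 236.2, 163.3]
tool_rot: [-2.685, 0.003, -1.574]
force: [1.2, 0.6, -3.4]
width: 8.8
gripper_force: 59.3
[-0.75   0.524  0.086  2.286  1.694  0.239  0.801]
shift [ 0.2 44.5 90.6] rot [-0.003  0.004 -0.001]
shift [ 116. -101.  -59.] rot [0.025 0.346 0.94 ]
shift [ 116. -101.  -59.] rot [0.115 0.347 1.432]
```

```bash
python3 -m creep '[{"jaw":-1,"xyz":[15,-15,-20],"angular":[0,0.03,0.1]},{"jaw":-1,"xyz":[30,-28,-40],"angular":[0,0.07,0.22]},{"jaw":-1,"xyz":[45,-42,-50],"angular":[0,0.12,0.36]},{"jaw":-1,"xyz":[60,-56,-59],"angular":[0.01,0.18,0.5]},{"jaw":-1,"xyz":[76,-70,-59],"angular":[0.01,0.24,0.65]},{"jaw":-1,"xyz":[92,-85,-59],"angular":[0.02,0.3,0.8]},{"jaw":-1,"xyz":[106,-95,-59],"angular":[0.02,0.346,0.94]},{"jaw":-1,"xyz":[116,-101,-59],"angular":[0.02,0.346,0.94]},{"jaw":-1,"xyz":[116,-101,-59],"angular":[0.02,0.346,0.94]}]'; python3 -c "
from h import *
print(ctrl.read_state()['qpos'].round(3))"
python3 tgt.py 545 -50 300 0.1 -0.1 -210;python3 tgt.py 545 -100 300 0.0 0 -210; python3 tgt.py 545 -200 300 0.0 0.0 -255
```

```text
clock: 11.7
eef_pos: [539.7, 118.2, 258.7]
tool_rot: [-2.716, 0.093, -2.571]
force: [0.5, -0.3, -3.1]
width: 9.2
gripper_force: 59.1
[-0.58   0.439  0.092  1.974  0.61   0.702  1.156]
shift [  82. -152.   15.] rot [-0.224  0.21   1.064]
shift [ 109. -191.   30.] rot [-0.331  0.314  1.056]
shift [ 163. -270.   60.] rot [-0.204  0.46   1.826]
```

```bash
python3 -m creep '[{"jaw":-1,"xyz":[14,-22,0],"angular":[-0.02,0.04,0.17]},{"jaw":-1,"xyz":[28,-46,0],"angular":[-0.04,0.09,0.34]},{"jaw":-1,"xyz":[44,-72,10],"angular":[-0.06,0.13,0.51]},{"jaw":-1,"xyz":[60,-100,20],"angular":[-0.08,0.17,0.68]},{"jaw":-1,"xyz":[76,-126,25],"angular":[-0.1,0.21,0.85]},{"jaw":-1,"xyz":[92,-152,30],"angular":[-0.11,0.26,1.02]},{"jaw":-1,"xyz":[108,-178,36],"angular":[-0.13,0.3,1.19]},{"jaw":-1,"xyz":[124,-206,42],"angular":[-0.15,0.34,1.36]},{"jaw":-1,"xyz":[140,-234,50],"angular":[-0.17,0.39,1.53]},{"jaw":-1,"xyz":[155,-258,56],"angular":[-0.19,0.43,1.7]},{"jaw":-1,"xyz":[163,-270,60],"angular":[-0.204,0.46,1.826]},{"jaw":-1,"xyz":[163,-270,60],"angular":[-0.204,0.46,1.826]}]'
cat > nest.py <<'E'
from h import *
f=np.load('nest.npz');O,A=f['O'],f['A']
# tool: x=Y, y=X, z=-n ; bracket centre at tool z offset k
k=10
s=ctrl.read_state();Rt=R.from_euler('xyz',s['tool_rot']);G=R.from_matrix(np.stack([A[:,1],A[:,0],-A[:,2]],1))
print(s['qpos'].round(3), 'now in nest: ',(A.T@(s['eef_pos']-O)).round(1))
for h in(150,80,35,22):
    t=O+A@np.array([67,53,h+k]); print(h,t.round(),'shift',Rt.inv().apply(t-s['eef_pos']).round(1),'rot',(Rt.inv()*G).as_rotvec().round(3))
E
python3 nest.py
```

```text
clock: 13.2
eef_pos: [543.7, -200.4, 299.1]
tool_rot: [-3.14, -0.0, 1.831]
force: [0.2, -0.2, -2.1]
width: 9.4
gripper_force: 59.1
[ 0.075  0.495  0.354  1.664 -0.194  1.019  0.753] now in nest:  [170.9 154.4 178.2]
150 [ 462. -288.  215.] shift [ -63.6 -101.5   84. ] rot [-0.425  0.249  0.235]
80 [ 488. -268.  153.] shift [-50.5 -71.1 145.7] rot [-0.425  0.249  0.235]
35 [ 504. -254.  114.] shift [-42.  -51.6 185.4] rot [-0.425  0.249  0.235]
22 [ 509. -251.  102.] shift [-39.6 -46.  196.9] rot [-0.425  0.249  0.235]
```

```bash
python3 -m creep '[{"jaw":-1,"xyz":[-10,-14,10],"angular":[-0.12,0.07,0.07]},{"jaw":-1,"xyz":[-20,-28,25],"angular":[-0.25,0.15,0.14]},{"jaw":-1,"xyz":[-30,-45,50],"angular":[-0.36,0.21,0.2]},{"jaw":-1,"xyz":[-40,-58,80],"angular":[-0.425,0.249,0.235]},{"jaw":-1,"xyz":[-46,-66,110],"angular":[-0.425,0.249,0.235]},{"jaw":-1,"xyz":[-50,-71,135],"angular":[-0.425,0.249,0.235]},{"jaw":-1,"xyz":[-50,-71,146],"angular":[-0.425,0.249,0.235]},{"jaw":-1,"xyz":[-50,-71,146],"angular":[-0.425,0.249,0.235]},{"jaw":-1,"xyz":[-50,-71,146],"angular":[-0.425,0.249,0.235]}]'
python3 nest.py
python3 - <<'E'
from h import *
f=np.load('nest.npz');O,A=f['O'],f['A']
ims=[]
p,d=viewer.get_image('wrist'); c=cloud('wrist',d); ims.append(p[...,::-1])
np.savez('w4.npz',p=p,d=d,c=c)
m=silhouettes('wrist','bracket_centre'); print([(x['score'],x['xy'],x['pixels'].sum()) for x in m])
if m:
    P=c[cv2.erode(m[0]['pixels'].astype(np.uint8),np.ones((3,3))).astype(bool)&(d>0)]; n,o,i=plane(P,tol=1.5,ok=lambda n:n@A[:,2]>.9); print('n in nest',(A.T@n).round(3),'at',(A.T@(o-O)).round(1),i.sum(),len(P))
    q=(P-O)@A; print(np.percentile(q,[1,50,99],axis=0).round(1))
cv2.imwrite('pics/w4.png',ims[0])
E
```

```text
clock: 14.32
eef_pos: [490.5, -264.2, 154.5]
tool_rot: [2.737, -0.29, 1.655]
force: [0.4, 0.5, -2.7]
width: 9.5
gripper_force: 59.5
[ 0.726  0.644 -0.004  2.007 -0.935  0.615  1.56 ] now in nest:  [69.8 56.2 88.9]
150 [ 462. -288.  215.] shift [ -3.   -2.7 -71.1] rot [ 0.002 -0.003  0.004]
80 [ 488. -268.  153.] shift [-3.2 -2.8 -1.1] rot [ 0.002 -0.003  0.004]
35 [ 504. -254.  114.] shift [-3.3 -2.9 43.9] rot [ 0.002 -0.003  0.004]
22 [ 509. -251.  102.] shift [-3.3 -2.9 56.9] rot [ 0.002 -0.003  0.004]
[(0.6, [245.6, 216.5], np.int64(21627))]
n in nest [-0.002 -0.002  1.   ] at [71.2 69.2 63.1] 16614 20537
[[ 18.3  31.9  61.6]
 [ 70.9  70.7  63.3]
 [123.9  93.1 101.7]]
```

View pics/w4.png

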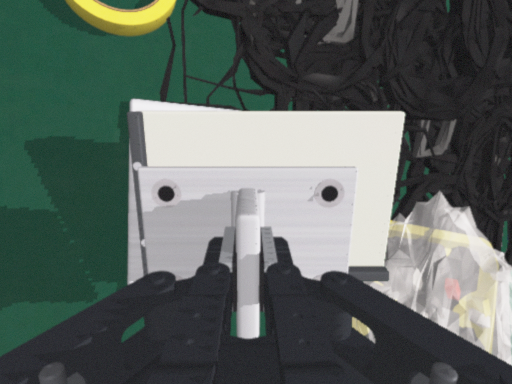

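The bracket is held parallel above the slope: its base spans cols 138–357, rib at (249,260). The short fence is at left (col 138), and the end of the long fence shows at (367,273). Clearance is about 15 mm from both fences, so I descend.

```bash
python3 -m creep '[{"jaw":-1,"xyz":[-1,-2,20],"angular":[0,0,0.004]},{"jaw":-1,"xyz":[-2,-4,38],"angular":[0,0,0.004]},{"jaw":-1,"xyz":[-2,-4,49],"angular":[0,0,0.004]},{"jaw":-1,"xyz":[-2,-4,53],"angular":[0,0,0.004]},{"jaw":-1,"xyz":[-2,-4,54],"angular":[0,0,0.004]},{"jaw":-1,"xyz":[-2,-4,55],"angular":[0,0,0.004]},{"jaw":-1,"xyz":[-2,-4,55],"angular":[0,0,0.004]},{"jaw":-1,"xyz":[-2,-4,55],"angular":[0,0,0.004]}]'
python3 nest.py|head -1
python3 -m creep '[{"jaw":-1,"xyz":[0,0,0.5],"angular":[0,0,0]},{"jaw":-1,"xyz":[0,0,1],"angular":[0,0,0]},{"jaw":-1,"xyz":[0,0,1],"angular":[0,0,0]}]'
python3 nest.py|head -1
```

```text
clock: 15.42
eef_pos: [506.4, -250.6, 103.2]
tool_rot: [2.739, -0.293, 1.649]
force: [0.7, -0.9, -2.7]
width: 9.2
gripper_force: 59.7
[ 0.747  0.739 -0.097  2.021 -1.027  0.49   1.643] now in nest:  [64.9 53.4 33.8]
clock: 15.8
eef_pos: [506.8, -250.1, 102.0]
tool_rot: [2.739, -0.293, 1.649]
force: [0.5, -0.1, -3.4]
width: 9.2
gripper_force: 59.7
[ 0.748  0.741 -0.1    2.022 -1.028  0.488  1.643] now in nest:  [64.7 53.5 32.5]
```

```bash
for k in 1; do python3 -m creep '[{"jaw":-1,"xyz":[0,0,0.7],"angular":[0,0,0]},{"jaw":-1,"xyz":[0,0,0.7],"angular":[0,0,0]}]' | grep force; python3 -m creep '[{"jaw":-1,"xyz":[0,0,0.7],"angular":[0,0,0]},{"jaw":-1,"xyz":[0,0,0.7],"angular":[0,0,0]}]' | grep force; python3 nest.py|head -1; done
```

```text
force: [0.4, -0.1, -2.3]
gripper_force: 59.7
force: [-4.3, -0.4, 3.0]
gripper_force: 60.6
[ 0.749  0.743 -0.103  2.022 -1.029  0.485  1.645] now in nest:  [64.7 53.4 31.6]
```

```bash
python3 -m creep '[{"jaw":-1,"xyz":[0,0,0.4],"angular":[0,0,0]},{"jaw":-1,"xyz":[0,0,0.4],"angular":[0,0,0]},{"jaw":-1,"xyz":[0,0,0.4],"angular":[0,0,0]}]'; python3 nest.py|head -1
python3 - <<'E'
from h import *
f=np.load('nest.npz');O,A=f['O'],f['A']
p,d=viewer.get_image('wrist'); c=cloud('wrist',d)
m=silhouettes('wrist','bracket_centre')
P=c[cv2.erode(m[0]['pixels'].astype(np.uint8),np.ones((3,3))).astype(bool)&(d>0)]; n,o,i=plane(P,tol=1.5,ok=lambda n:n@A[:,2]>.9); print('n in nest',(A.T@n).round(3),'at',(A.T@(o-O)).round(1),i.sum(),len(P))
q=(P-O)@A; print(np.percentile(q,[1,50,99],axis=0).round(1))
E
```

```text
clock: 16.68
eef_pos: [507.1, -249.9, 101.2]
tool_rot: [2.739, -0.293, 1.649]
force: [-4.9, -1.4, 7.4]
width: 9.1
gripper_force: 61.5
[ 0.75   0.743 -0.104  2.022 -1.029  0.484  1.645] now in nest:  [64.8 53.4 31.6]
n in nest [ 0.001 -0.001  1.   ] at [65.7 66.7  5.6] 16756 20713
[[ 13.   29.3   4.1]
 [ 65.9  68.1   5.8]
 [118.9  90.7  44.3]]
```

Flat and in contact: the base is at about 5.8 mm and the centre at about (66,51). Now I release.

```bash
python3 -m creep '[{"jaw":1,"xyz":[0,0,0],"angular":[0,0,0]},{"jaw":1,"xyz":[0,0,0],"angular":[0,0,0]},{"jaw":1,"xyz":[0,0,0],"angular":[0,0,0]},{"jaw":1,"xyz":[0,0,0],"angular":[0,0,0]},{"jaw":1,"xyz":[0,0,0],"angular":[0,0,0]},{"jaw":1,"xyz":[0,0,0],"angular":[0,0,0]},{"jaw":1,"xyz":[0,0,0],"angular":[0,0,0]},{"jaw":1,"xyz":[0,0,0],"angular":[0,0,0]}]'
python3 -m creep '[{"jaw":1,"xyz":[0,0,-10],"angular":[0,0,0]},{"jaw":1,"xyz":[0,0,-30],"angular":[0,0,0]},{"jaw":1,"xyz":[0,0,-60],"angular":[0,0,0]},{"jaw":1,"xyz":[0,0,-90],"angular":[0,0,0]},{"jaw":1,"xyz":[0,0,-100],"angular":[0,0,0]},{"jaw":1,"xyz":[0,0,-100],"angular":[0,0,0]}]'
python3 - <<'E'
from h import *
f=np.load('nest.npz');O,A=f['O'],f['A']
p,d=viewer.get_image('wrist'); c=cloud('wrist',d); cv2.imwrite('pics/w5.png',p[...,::-1])
m=silhouettes('wrist','bracket_centre'); print(len(m))
P=c[cv2.erode(m[0]['pixels'].astype(np.uint8),np.ones((3,3))).astype(bool)&(d>0)]; n,o,i=plane(P,tol=1.5,ok=lambda n:n@A[:,2]>.9); print('n in nest',(A.T@n).round(3),'at',(A.T@(o-O)).round(1),i.sum(),len(P))
q=(P-O)@A; print(np.percentile(q,[1,50,99],axis=0).round(1)); print(cv2.minAreaRect(q[i][:,:2].astype(np.float32)))
E
```

```text
clock: 17.77
eef_pos: [507.4, -249.6, 100.5]
tool_rot: [2.739, -0.293, 1.649]
force: [0.4, 0.4, -0.6]
width: 85.3
gripper_force: 0.0
clock: 18.52
eef_pos: [470.5, -279.4, 189.1]
tool_rot: [2.739, -0.292, 1.649]
force: [0.2, 0.8, 0.3]
width: 85.3
gripper_force: 0.0
1
n in nest [ 0.001 -0.003  1.   ] at [56.  46.7  4.8] 9667 11495
[[  3.2   6.2   3.3]
 [ 57.2  48.    5. ]
 [109.1  82.8  43.3]]
((56.249210357666016, 44.19905471801758), (78.96508026123047, 109.41683959960938), 89.94235229492188)
```

View pics/w5.png

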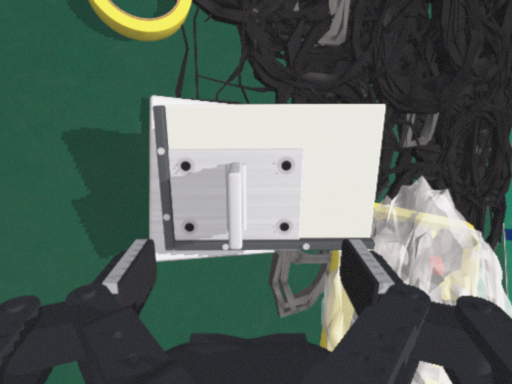

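The bracket sits in the low corner: base at cols 170–302, rows 150–240, with the fences at col 167 and row 243. The fit reads y = 44, though, so I'll check the gap in an enlarged crop.

```bash
python3 - <<'E'
from h import *
a=cv2.imread('pics/w5.png'); print(a[225:252,262].mean(-1).round().tolist()); print(a[225:252,345].mean(-1).round().tolist()); print(a[195,160:182].mean(-1).round().tolist())
p,d=viewer.get_image('wrist'); c=cloud('wrist',d); f=np.load('nest.npz');O,A=f['O'],f['A']
q=(c-O)@A
for col in(262,345): print([(r,*q[r,col].round(1)) for r in range(232,250,2)])
cv2.imwrite('pics/w6.png',cv2.resize(a[135:260,145:320],None,fx=4,fy=4,interpolation=cv2.INTER_NEAREST))
E
```

```text
[213.0, 215.0, 215.0, 213.0, 213.0, 214.0, 216.0, 215.0, 214.0, 214.0, 215.0, 211.0, 209.0, 206.0, 156.0, 100.0, 85.0, 95.0, 100.0, 96.0, 96.0, 94.0, 94.0, 97.0, 138.0, 223.0, 232.0]
[230.0, 231.0, 230.0, 231.0, 230.0, 228.0, 231.0, 230.0, 230.0, 230.0, 230.0, 227.0, 182.0, 101.0, 53.0, 38.0, 31.0, 33.0, 29.0, 35.0, 28.0, 32.0, 33.0, 29.0, 32.0, 35.0, 26.0]
[140.0, 98.0, 82.0, 78.0, 83.0, 80.0, 77.0, 77.0, 78.0, 66.0, 74.0, 126.0, 167.0, 179.0, 178.0, 179.0, 180.0, 181.0, 179.0, 178.0, 177.0, 179.0]
[(232, np.float64(78.0), np.float64(12.3), np.float64(5.8)), (234, np.float64(78.1), np.float64(9.5), np.float64(3.8)), (236, np.float64(78.0), np.float64(8.2), np.float64(5.1)), (238, np.float64(78.1), np.float64(6.0), np.float64(4.6)), (240, np.float64(78.1), np.float64(3.8), np.float64(3.9)), (242, np.float64(78.0), np.float64(3.2), np.float64(6.6)), (244, np.float64(77.9), np.float64(2.2), np.float64(8.4)), (246, np.float64(77.9), np.float64(0.8), np.float64(9.4)), (248, np.float64(78.0), np.float64(-1.6), np.float64(8.5))]
[(232, np.float64(152.0), np.float64(8.9), np.float64(-1.2)), (234, np.float64(152.1), np.float64(7.1), np.float64(-0.9)), (236, np.float64(151.7), np.float64(6.0), np.float64(0.9)), (238, np.float64(152.2), np.float64(3.5), np.float64(-0.3)), (240, np.float64(108.2), np.float64(64.6), np.float64(129.6)), (242, np.float64(108.4), np.float64(63.5), np.float64(129.4)), (244, np.float64(108.6), np.float64(62.3), np.float64(128.7)), (246, np.float64(108.5), np.float64(61.7), np.float64(129.5)), (248, np.float64(108.1), np.float64(61.4), np.float64(130.8))]
```

View pics/w6.png

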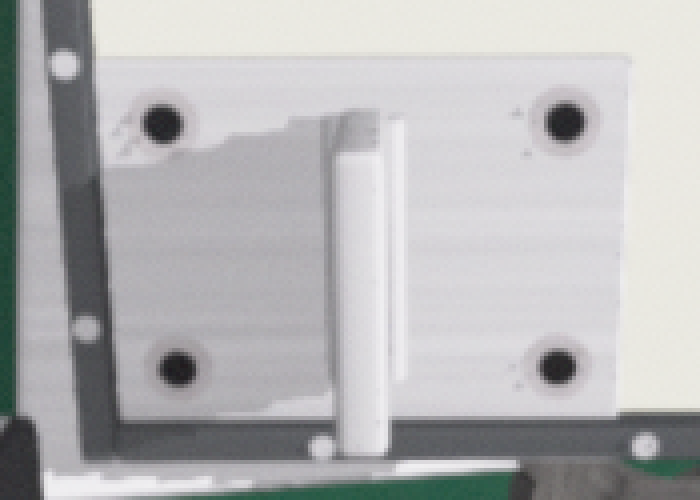

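The crop shows the base edge against both fences with no white gap; the fence itself reads about 3 mm high in the same view, so the offset comes from calibration. The gripper is well clear, so I hand in.

```bash
python3 -c "
from cell import ctrl
print(ctrl.finish_job())"
```

```text
the job is handed in; nothing more can be done
None
```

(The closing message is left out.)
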